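# Draw the vial reader's probe out to its second stop and hold it for the reading

## Task

Get the vial reader taking its reading: lift the orange safety plate straight up out of the slotted holder in front of the probe and stand it, fully down, in one of the two empty slots of the white plate rack, then let go of it. Then grip the probe's black head so that the blue button on its side is pressed in, pull the probe straight out past its first stop to the second stop, and finish the program while still holding it there with the button in, because it springs back when let go. Leave the sample vial, the white plate in the rack, the glass dish and the blue cap undisturbed.

Things in the scene. Friction and masses are not known exactly. Their poses are not given: they have to be found in the camera images.
- reader: Fixed vial reader. Origin on the worktop under the front face of its white box; x = the way the probe is drawn out, z up. Aluminium bed x -155 to 190 mm, 110 wide, 12 thick; box x -145 to -3, 86 wide, top at 120 mm; black plate holder at x = 96 (see holder_slot); vial post at x = 161.5, 26 x 26, 82 mm high. All heights above the worktop.
- holder_slot (a point): Middle of the floor of the plate holder's slot, 16 mm above the worktop; axes as the reader's. The slot is 7 mm wide (x) and 74 mm long (y), between round-topped fins 52 mm high above the worktop at both ends (from 29 mm off centre outward); its middle is open.
- orange_plate: Loose orange plate, about 70 g, 5 mm thick (x), 70 wide (y), 105 tall, with a black grip strip on its top edge. Origin at the middle of its lower edge, z up. It starts upright in the reader's plate holder, 13 mm in front of the probe's nose, and bars the probe's way.
- orange_plate_grip (a point): Middle of the orange plate's black grip strip, 118 mm above its lower edge; the strip is 10 mm thick (x), 50 wide (y), 26 high. Pinch it across its 10 mm from above; nothing stands beside it above 110 mm over the worktop.
- rack: Fixed white plate rack, 132 (x) x 92 mm, with three upright slots in a row along x, 42 mm apart. Origin at the middle of its underside. Each slot is 8 mm wide (x) and 74 long (y), between round-topped fins 50 mm high above the worktop at both ends. Plates stand with their faces across the rack's x, either way round.
- rack_slot0 (a point): Middle of the floor of an empty slot, at x = -42 mm in the rack's frame, 8 mm above the worktop; axes as the rack's.
- rack_slot1 (a point): Middle of the floor of the other empty slot, at x = 0 in the rack's frame, 8 mm above the worktop; axes as the rack's.
- white_plate: Loose white plate, same shape and size as the orange one, standing in the rack's third slot (x = +42 mm in the rack's frame). Origin at the middle of its lower edge. Leave it there.
- probe (a joint): Probe's extension in m, along the reader's +x: 0 home, latched; 0.035 first stop, latches again if the button is out; 0.070 second stop, a hard end stop without a latch. A spring pulls back with 3 N at home, 5 N at the second stop: let go there, it runs back to the first stop.
- head_grip (a point): Middle of the probe's black head, on its axis, 90 mm above the worktop; axes as the reader's; at home 39 mm ahead of the reader's origin, and moves with the probe. Head 50 mm long (x), 40 wide (y), 36 high; the nose ends 41 mm ahead (+x). Grip it across y from above. Fingers pass over the empty plate holder as it comes out.
- button (a joint): Blue spring button on the head's -y side (toward the robot), level with head_grip, 24 mm long (x), 20 high, 7.5 mm proud at 0; pressed toward +y; 0.007 m fully in, which takes 7 N. Beyond about 0.0035 the latch is free. A grip of 20 N or more across the head, centred on it within 2 mm, presses it fully.
- vial: Sample vial with screw cap, 12 mm across, 32 tall, loose in a 9 mm deep hole in the vial post. Origin at the middle of its foot, 73 mm above the worktop. At the second stop the nose halts 5.5 mm short of it. Leave it standing.
- fittings_dish: Loose glass dish with small fittings, 68 mm across, 12 high. Origin at the middle of its underside. Leave it alone.
- spare_cap: Loose blue screw cap, 49 mm across, 26 high. Origin at the middle of its underside. Leave it alone.

How it is judged (in metres and radians):
On the way, in this order (a step that is already met when the one before it is completed fails the run):
1. the orange plate has been lifted clear of its holder while the probe is still home (z of orange_plate in the frame of holder_slot above 0.04 m and contact force between the fingers and orange_plate above 0.5 N and value of joint probe below 0.006 m), for 0.1 s.
2. the orange plate stands fully down in an empty rack slot and is let go, the probe still home (((horizontal distance between orange_plate and rack_slot0 below 0.006 m and z of orange_plate in the frame of rack_slot0 below 0.004 m) or (horizontal distance between orange_plate and rack_slot1 below 0.006 m and z of orange_plate in the frame of rack_slot1 below 0.004 m)) and angle between orange_plate's own z axis and vertical below 0.15 rad and contact force between the fingers and orange_plate below 0.1 N and value of joint probe below 0.006 m), for 0.2 s.
3. the probe is at its second stop with the button pressed in (value of joint probe above 0.067 m and value of joint button above 0.0035 m), for 0.2 s.
At the end, for the whole second after the job is handed in: Fingers grip the head (over 3 N), button in, probe within 3 mm of the second stop (70 mm); orange plate released, at rest in an empty rack slot: upright within 0.15 rad, within 6 mm of the slot's middle and 4 mm of its floor; vial standing, not touched by the nose (all of step 3 and contact force between the fingers and probe above 3 N and ((horizontal distance between orange_plate and rack_slot0 below 0.006 m and z of orange_plate in the frame of rack_slot0 below 0.004 m) or (horizontal distance between orange_plate and rack_slot1 below 0.006 m and z of orange_plate in the frame of rack_slot1 below 0.004 m)) and angle between orange_plate's own z axis and vertical below 0.15 rad and linear speed of orange_plate below 0.02 m/s and contact force between the arm and orange_plate below 0.1 N and angle between vial's own z axis and vertical below 0.25 rad and contact force between probe and vial below 0.1 N); the arm keeps its last pose, push and grip.
It fails at once if the sample vial is knocked or lifted (distance of vial from where it was at the start of the episode above 0.008 m or angle between vial's own z axis and vertical above 0.3 rad).
It fails at once if the white plate is moved (distance of white_plate from where it was at the start of the episode above 0.012 m).
It fails at once if the glass dish is moved (distance of fittings_dish from where it was at the start of the episode above 0.02 m).
It fails at once if the blue cap is moved (distance of spare_cap from where it was at the start of the episode above 0.02 m).
It also fails if it takes over 48 s, if anything falls off the work surface, if the arm or the gripper's body presses on something with over 40 N, if the wrist force passes 120 N, or if a joint passes its speed limit or range.

## Robot

A 7-joint arm with a two-finger parallel gripper is mounted at the origin on a cart in front of the work surface, level with it; the furniture and walls round the work are solid. World frame = base frame: x ahead of the robot, y to its left, z up, the work surface at z = 0. Lengths are in m, angles in degrees, forces in N, time in s.
With the tool pointing down it reaches from about 0.425 to 1.025 m from the base axis. Payload 3.6 kg.
Tool frame: the origin (TCP) lies at the very end of the fingers, on their centre line; the grasp point (between the pads) lies 19 mm behind it; x points along the fingers, z is the direction in which the jaws open and shut, and the axes are right-handed (so a half turn about x gives the same grasp; the last joint's range is limited). The gripper opens to 85 mm and grips with 20 to 120 N. Pads are 22 mm wide; open, the fingers measure 114 mm over their backs; the gripper's body (76 mm by 85 mm) begins 54 mm behind the grasp point. The pads swing forward as they close: fully open they stand 13 mm farther back than shut.
Start: joints at [59.33, 33.873, 2.773, 92.16, -1.908, 54.013, -1.931], TCP at [0.31, -0.655, 0.231] pointing down, gripper open.
Joint ranges: [-153.93, 153.93], [-27.13, 128.08], [-72.61, 78.16], [10.71, 143.7], [-87.88, 267.88], [4.46, 118.87], [-176.78, 176.78]. Speed limits (degrees/s): [147.25, 147.25, 180, 180, 180, 180, 180].

## Interface

Orientations are given as a 3x3 rotation matrix whose columns are the frame's x, y, z axes.
In Python, from station import manip, vision, hand_in gives the robot as it stands.
- The arm moves only by the tool drive_tool, never from a script. Its argument "increments" is a list of rows, each an object with "travel": the shift along the tool's x, y, z in m, a list of three; "delta_rot": the turn, a rotation vector about the tool's x, y, z in degrees, a list of three; "gripper": the opening in per cent of the stroke, from 0 (shut) to 100 (fully open). A call has 1 to 12 rows; each row shifts and turns the pose as measured when the row begins, along the tool's axes as they then stand; what a row does not reach is not made up. A row lasts 1/8 s, in which the tool goes at most 62.5 mm and 10.7 degrees, less where a joint would pass 70% of its speed; a pose out of reach is approached as far as the arm can. A call with a gripper value outside its range is refused whole. The fingers move at their own pace and stop on an object; the grip force is fixed at half the most. Time passes only in rows, so rows that do not move let the fingers close. It gives the time, the measured TCP pose, the force and the opening at its end, in the units of the state.
- manip.read_state(): the state, without advancing time (a new reading comes with each control period).
- vision.capture(name): name is "side" or "top" or "wrist"; returns the picture (420x560x3 uint8, red, green, blue); there is no depth.
- vision.camera_info(name): a dict with "intrinsics" (3x3 intrinsics, pixels), "dist_coeffs" ([k1, k2, p1, p2, k3] as OpenCV has them; the pictures are not rectified), "eye" and "orientation" of the camera in the world. Camera axes: x right, y down, z forward; pixel columns grow to the right and rows downward; lengths in m; the calibration is good to about 2 mm. A picture is of the moment at which its call begins: read the wrist's pose just before it. camera_info takes no time and is no camera call; for the wrist camera it gives the pose at the moment of the call.
- hand_in(): hands the job in, once; it reports no verdict.
The state is a dict: "time": time; "joints": joint angles; "qd": joint speeds; "tau": joint torques, N m; "eef_pos": TCP position; "tcp_rot": TCP orientation; "force": force on the tool from outside, world axes, zero at the start; "torque": the same for the moment, N m; "opening": opening from 0.0 (shut) to 1.0 (fully open).
Only numpy, scipy, OpenCV 4.12 (cv2) and the standard library are available. Lean on these libraries where they do the work, as an engineer would, in place of code of your own. Each camera call takes 0.05 s, during which the arm holds its last target.

## Working session

There is one attempt and no reset: what is moved stays moved. The work goes in short steps, Python scripts to look and compute and a tool call to move; the robot and the scene stay as the last step left them, time stands still between calls to the robot, and variables do not carry over. Pictures are saved under pics/ and viewed, and the job is handed in when it is done.

Besides the shell and the picture viewer there is one more tool, called after ">>>" in YAML: its name, and indented under it one key for each argument. drive_tool: Moves the arm, as the interface text tells. Its arguments: {"type":"object","properties":{"increments":{"type":"array","items":{"type":"object","properties":{"travel":{"type":"array","items":{"type":"number"}},"delta_rot":{"type":"array","items":{"type":"number"}},"gripper":{"type":"number"}}}}},"required":["increments"]}

```bash
ls; mkdir -p pics; python3 - <<'E'
from station import manip, vision
import cv2
s=manip.read_state(); print(s)
for n in ("side","top","wrist"):
    im=vision.capture(n); cv2.imwrite(f"pics/{n}0.png",im[:,:,::-1]); print(n,vision.camera_info(n))
E
```

```text
pics
{'time': 0.0, 'joints': array([59.32963197, 33.92672668,  2.76772338, 92.23781923, -1.90758246,
       54.01312824, -1.93114431]), 'qd': array([ 0.17335134,  0.00972543, -0.07045906,  0.01272522,  0.02123907,
       -0.09333918,  0.03203817]), 'tau': array([-3.67960665e-04, -5.48701251e+01,  1.54638715e+00, -1.98131347e+01,
        9.40166472e-03,  8.78424937e-03,  1.98241679e-06]), 'eef_pos': array([ 0.30962373, -0.65462313,  0.23011932]), 'tcp_rot': array([[-1.10518586e-03,  9.03952418e-01,  4.27631623e-01],
       [ 2.01275356e-03,  4.27633029e-01, -9.03950187e-01],
       [-9.99997364e-01, -1.38315892e-04, -2.29204743e-03]]), 'force': array([-0.47757888,  0.62427232,  0.27857371]), 'torque': array([0.04540649, 0.05542441, 0.01742555]), 'opening': 0.9974660813859462}
side {'intrinsics': array([[439.16250987,   0.        , 281.95274853],
       [  0.        , 439.16250987, 208.75459202],
       [  0.        ,   0.        ,   1.        ]]), 'dist_coeffs': array([-0.04311516,  0.        ,  0.        ,  0.        ,  0.        ]), 'eye': array([ 0.33330583, -0.5983489 ,  0.8148719
[... 456 characters left out ...]
027662,  0.93291501]), 'orientation': array([[ 1.99660398e-02, -9.86433439e-01,  1.62943021e-01],
       [-9.99800421e-01, -1.95867424e-02,  3.93412007e-03],
       [-6.89224608e-04, -1.62989050e-01, -9.86627637e-01]])}
wrist {'intrinsics': array([[349.89345352,   0.        , 283.79810307],
       [  0.        , 349.89345352, 202.16373128],
       [  0.        ,   0.        ,   1.        ]]), 'dist_coeffs': array([-0.07577943,  0.        ,  0.        ,  0.        ,  0.        ]), 'eye': array([ 0.37777035, -0.62284161,  0.37366239]), 'orientation': array([[ 0.42724257, -0.86324787, -0.26882505],
       [-0.90413572, -0.40842892, -0.12539704],
       [-0.0015472 ,  0.29662929, -0.95499145]])}
```

View pics/top0.png

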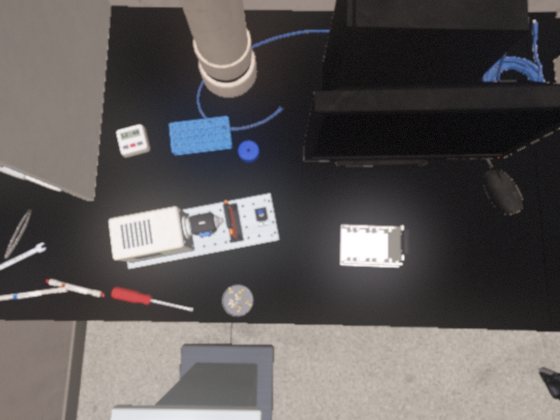

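View pics/side0.png

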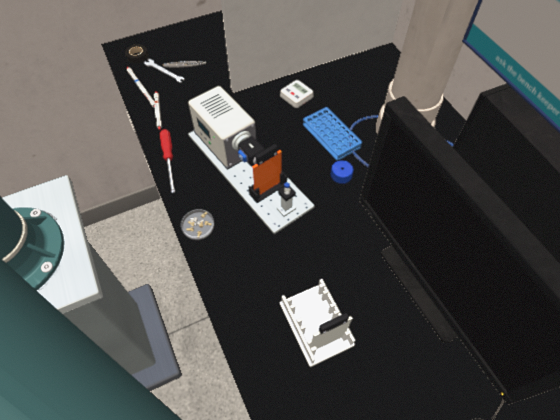

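View pics/wrist0.png

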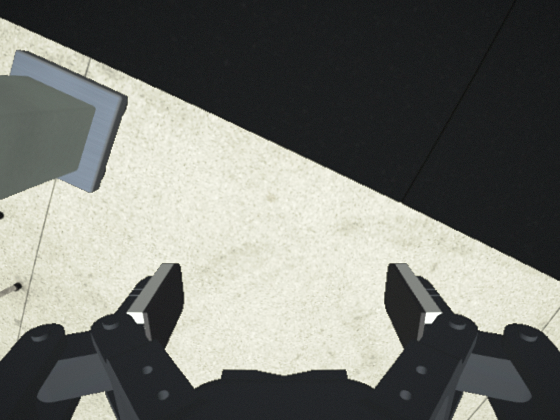

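The top view has the reader at about (190,230), the plate strip at (232,220), the rack at (372,246) with the white plate on its right, the dish at (238,300) and the cap at (248,151). I'll zoom in to get exact features.

```bash
python3 - <<'E'
import cv2
t=cv2.imread("pics/top0.png"); s=cv2.imread("pics/side0.png")
cv2.imwrite("pics/t_reader.png",cv2.resize(t[185:275,105:285],None,fx=4.4,fy=4.4,interpolation=cv2.INTER_CUBIC))
cv2.imwrite("pics/t_rack.png",cv2.resize(t[215:275,330:415],None,fx=9,fy=9,interpolation=cv2.INTER_CUBIC))
cv2.imwrite("pics/s_rack.png",cv2.resize(s[270:370,270:365],None,fx=6,fy=6,interpolation=cv2.INTER_CUBIC))
cv2.imwrite("pics/s_reader.png",cv2.resize(s[80:240,180:320],None,fx=3.7,fy=3.7,interpolation=cv2.INTER_CUBIC))
E
```

```text
(no output)
```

View pics/t_reader.png

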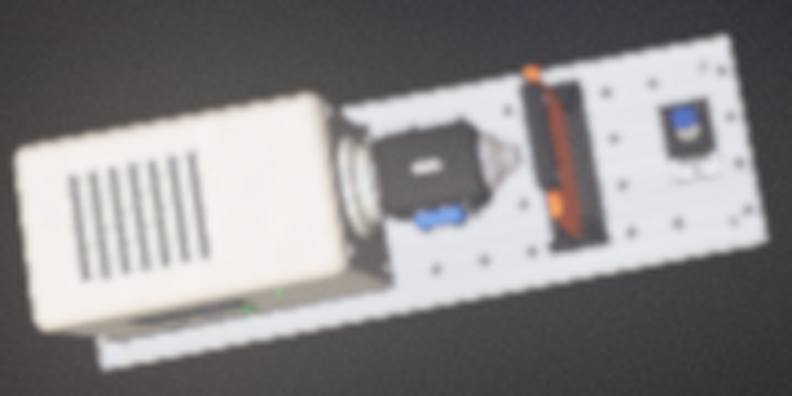

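View pics/t_rack.png

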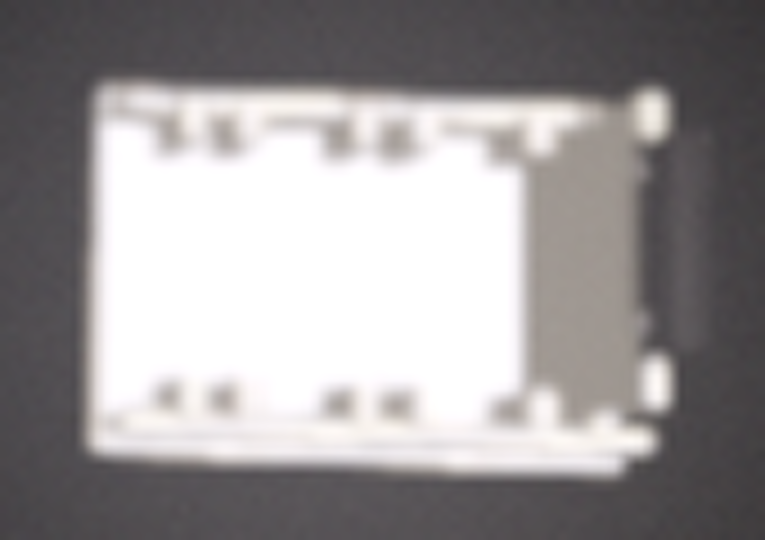

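View pics/s_rack.png

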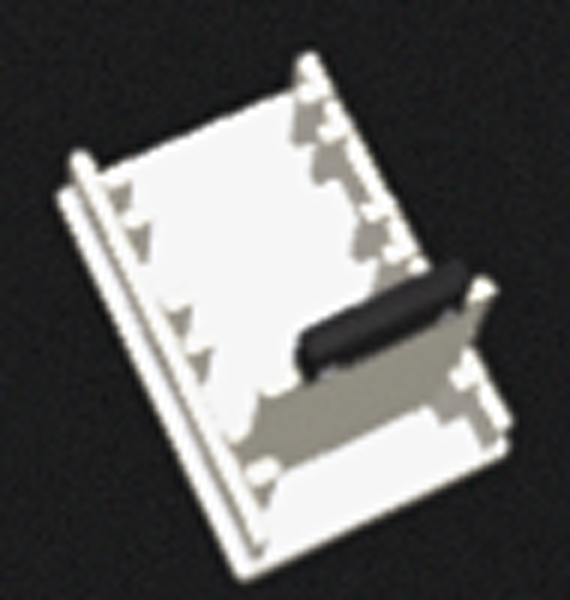

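View pics/s_reader.png

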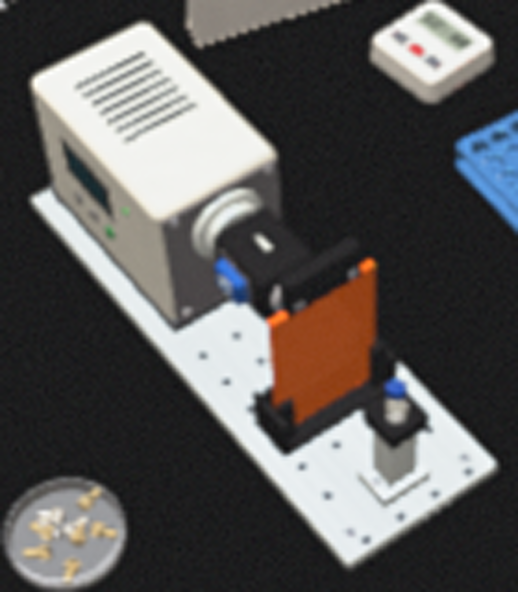

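```bash
cat > h.py <<'E'
import numpy as np, cv2
from station import vision
def ray(ci,uv):
    p=cv2.undistortPoints(np.array([[uv]],float),ci["intrinsics"],ci["dist_coeffs"])[0,0]
    d=ci["orientation"]@np.array([p[0],p[1],1.]); return ci["eye"],d/np.linalg.norm(d)
def onz(ci,uv,z):
    o,d=ray(ci,uv); return o+d*(z-o[2])/d[2]
def tri(a,b):
    (o1,d1),(o2,d2)=a,b
    A=np.stack([d1,-d2],1); t=np.linalg.lstsq(A,o2-o1,rcond=None)[0]
    p,q=o1+d1*t[0],o2+d2*t[1]; return (p+q)/2,np.linalg.norm(p-q)
def proj(ci,P):
    R=ci["orientation"].T; 
    return cv2.projectPoints(np.atleast_2d(np.asarray(P,float)),cv2.Rodrigues(R)[0],-R@ci["eye"],ci["intrinsics"],ci["dist_coeffs"])[0][:,0]
E
python3 - <<'E'
from h import *
np.set_printoptions(precision=4,suppress=True)
T=vision.camera_info("top");S=vision.camera_info("side")
f=lambda u,v:(u/4.4+105-.4,v/4.4+185-.4)
fs=lambda u,v:(u/3.7+180-.4,v/3.7+80-.4)
fr=lambda u,v:(u/9+330-.5,v/9+215-.5)
fsr=lambda u,v:(u/6+270-.5,v/6+270-.5)
print("bed top"); 
for p in [(729,37),(767,242),(102,370)]: print(onz(T,f(*p),.012)[:2])
print("bed side")
for p in [(497,466),(350,566),(32,200)]: print(onz(S,fs(*p),.012)[:2])
print("rack side z0")
for p in [(243,583),(507,452)]: print(onz(S,fsr(*p),.0)[:2], onz(S,fsr(*p),.008)[:2])
print(onz(S,fsr(58,195),.008)[:2])
print("rack top")
for p in [(90,452),(97,85),(625,475),(655,440),(600,100)]: print(onz(T,fr(*p),.008)[:2],onz(T,fr(*p),.05)[:2])
print("vial tri",tri(ray(T,f(683,120)),ray(S,fs(395,387))))
print("button",tri(ray(T,f(440,217)),ray(S,fs(230,280))))
print("strip L R top: ",[onz(T,f(*p),.147)[:2] for p in [(527,83),(548,188)]])
E
```

```text
bed top
[ 0.622  -0.1682]
[ 0.514  -0.1904]
[0.4423 0.147 ]
bed side
[ 0.6239 -0.1679]
[ 0.5175 -0.1916]
[0.4456 0.1458]
rack side z0
[ 0.4613 -0.4626] [ 0.46  -0.464]
[ 0.5526 -0.4632] [ 0.5504 -0.4645]
[ 0.4624 -0.3315]
rack top
[ 0.4602 -0.3286] [ 0.4587 -0.3223]
[ 0.5533 -0.3309] [ 0.5476 -0.3245]
[ 0.4575 -0.4622] [ 0.4561 -0.4498]
[ 0.4664 -0.4699] [ 0.4646 -0.4572]
[ 0.5521 -0.4588] [ 0.5464 -0.4466]
vial tri (array([ 0.5631, -0.15  ,  0.1054]), np.float64(0.0023569628225431805))
button (array([ 0.5156, -0.0357,  0.0938]), np.float64(0.0009057033109919817))
strip L R top:  [array([ 0.5706, -0.0813]), array([ 0.5234, -0.0926])]
```

Bed corners agree between the views to about 3 mm. That gives the reader origin at about (0.530, 0.006) with yaw -78°, and the rack centre at about (0.507, -0.397) with yaw about -90.6°. The button and vial triangulations match this. Next I check the monitor clearance and start turning the tool.

```bash
cat >> h.py <<'E'
from station import manip
from scipy.spatial.transform import Rotation as Ro
def goal(p,yaw):
    """increment in tool axes to reach TCP p pointing down with tool z at yaw (deg)"""
    s=manip.read_state(); R=s["tcp_rot"]; a=np.deg2rad(yaw)
    z=np.array([np.cos(a),np.sin(a),0]); x=np.array([0,0,-1.]); y=np.cross(z,x)
    Rg=np.stack([x,y,z],1)
    dr=Ro.from_matrix(R.T@Rg).as_rotvec(degrees=True); d=R.T@(np.array(p)-s["eef_pos"])
    print("t",s["time"],"pos",s["eef_pos"].round(4),"yawz",np.degrees(np.arctan2(R[1,2],R[0,2])).round(2),"open",round(s["opening"],3),"F",s["force"].round(1))
    print("d tool",d.round(4),"rot",dr.round(2),"j",s["joints"].round(0))
E
python3 - <<'E'
from h import *
T=vision.camera_info("top");S=vision.camera_info("side")
for a,b in [((305,158),(362,202)),((317,91),(397,97)),((305,158),(397,97)),((317,91),(362,202))]: print(a,b,tri(ray(T,a),ray(S,b)))
goal([.5498,-.0877,.23],-78)
E
```

```text
(305, 158) (362, 202) (array([ 0.68459492, -0.24331541,  0.09049636]), np.float64(0.001311207841637527))
(317, 91) (397, 97) (array([ 0.70033432, -0.24142934,  0.36291817]), np.float64(0.008614381619444488))
(305, 158) (397, 97) (array([ 0.63410873, -0.24619552,  0.38278774]), np.float64(0.08558900352059329))
(317, 91) (362, 202) (array([ 0.73071547, -0.25955472,  0.15354443]), np.float64(0.1368352688360872))
t 0.15 pos [ 0.3097 -0.6548  0.2304] yawz -64.68 open 0.995 F [ 0.4 -0.2 -0.6]
d tool [ 0.001   0.4595 -0.41  ] rot [13.32 -0.1   0.02] j [59. 34.  3. 92. -2. 54. -2.]
```

>>> drive_tool:
  increments:
    - {"travel": [0,0,0],"delta_rot": [6.6,0,0],"gripper": 60}
    - {"travel": [0,0,0],"delta_rot": [6.6,0,0],"gripper": 60}

```text
time: 0.4
eef_pos: [0.3092, -0.6542, 0.2293]
tcp_rot: [[-0.001, 0.979, 0.203], [0.004, 0.203, -0.979], [-1.0, -0.001, -0.004]]
force: [0.2, 0.1, -0.7]
opening: 0.611
```

```bash
python3 -c "
from h import *
goal([.5498,-.0877,.23],-78)"
```

```text
t 0.4 pos [ 0.3092 -0.6542  0.2293] yawz -78.3 open 0.611 F [ 0.2  0.1 -0.7]
d tool [ 0.001   0.3505 -0.5059] rot [-0.3  -0.21  0.04] j [ 57.  34.   6.  92.  -4.  54. -13.]
```

The monitor face is at x≥0.68 and clear of the path. Moving above the plate.

>>> drive_tool:
  increments:
    - {"travel": [0,0.02,-0.03],"gripper": 60}
    - {"travel": [0,0.03,-0.043],"gripper": 60}
    - {"travel": [0,0.03,-0.043],"gripper": 60}
    - {"travel": [0,0.03,-0.043],"gripper": 60}
    - {"travel": [0,0.03,-0.043],"gripper": 60}
    - {"travel": [0,0.03,-0.043],"gripper": 60}
    - {"travel": [0,0.03,-0.043],"gripper": 60}
    - {"travel": [0,0.03,-0.043],"gripper": 60}
    - {"travel": [0,0.03,-0.043],"gripper": 60}
    - {"travel": [0,0.03,-0.043],"gripper": 60}
    - {"travel": [0,0.03,-0.043],"gripper": 60}
    - {"travel": [0,0.01,-0.015],"gripper": 60}

```text
invalid input
```

```bash
python3 - <<'E'
from h import *
goal([.5498,-.0877,.23],-78)
c=vision.camera_info("wrist"); im=vision.capture("wrist"); cv2.imwrite("pics/w1.png",im[:,:,::-1])
np.savez("w1.npz",**{k:np.array(v) for k,v in c.items()})
E
```

```text
t 0.4 pos [ 0.3092 -0.6542  0.2293] yawz -78.3 open 0.611 F [ 0.2  0.1 -0.7]
d tool [ 0.001   0.3505 -0.5059] rot [-0.3  -0.21  0.04] j [ 57.  34.   6.  92.  -4.  54. -13.]
```

View pics/w1.png

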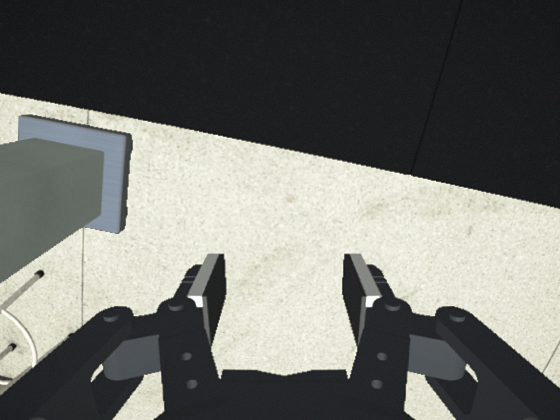

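The call needs delta_rot in every row, so the arm hasn't moved and the view is still just the floor with the fingers. Retrying.

>>> drive_tool:
  increments:
    - {"travel": [0,0.02,-0.03],"delta_rot": [0,0,0],"gripper": 60}
    - {"travel": [0,0.03,-0.043],"delta_rot": [0,0,0],"gripper": 60}
    - {"travel": [0,0.03,-0.043],"delta_rot": [0,0,0],"gripper": 60}
    - {"travel": [0,0.03,-0.043],"delta_rot": [0,0,0],"gripper": 60}
    - {"travel": [0,0.03,-0.043],"delta_rot": [0,0,0],"gripper": 60}
    - {"travel": [0,0.03,-0.043],"delta_rot": [0,0,0],"gripper": 60}
    - {"travel": [0,0.03,-0.043],"delta_rot": [0,0,0],"gripper": 60}
    - {"travel": [0,0.03,-0.043],"delta_rot": [0,0,0],"gripper": 60}
    - {"travel": [0,0.03,-0.043],"delta_rot": [0,0,0],"gripper": 60}
    - {"travel": [0,0.03,-0.043],"delta_rot": [0,0,0],"gripper": 60}
    - {"travel": [0,0.02,-0.03],"delta_rot": [0,0,0],"gripper": 60}

```text
time: 1.82
eef_pos: [0.5247, -0.141, 0.2277]
tcp_rot: [[-0.002, 0.977, 0.213], [0.0, 0.213, -0.977], [-1.0, -0.002, -0.001]]
force: [0.3, -0.5, -1.1]
opening: 0.602
```

```bash
python3 - <<'E'
from h import *
goal([.5498,-.0877,.23],-78)
c=vision.camera_info("wrist"); im=vision.capture("wrist"); cv2.imwrite("pics/w2.png",im[:,:,::-1])
np.savez("w2.npz",**{k:np.array(v) for k,v in c.items()})
E
```

```text
t 1.825 pos [ 0.5247 -0.141   0.2277] yawz -77.71 open 0.602 F [ 0.3 -0.5 -1.1]
d tool [-0.0023  0.0359 -0.0468] rot [ 0.29 -0.05  0.13] j [  8.  21.   3. 116.  -1.  43. -66.]
```

View pics/w2.png

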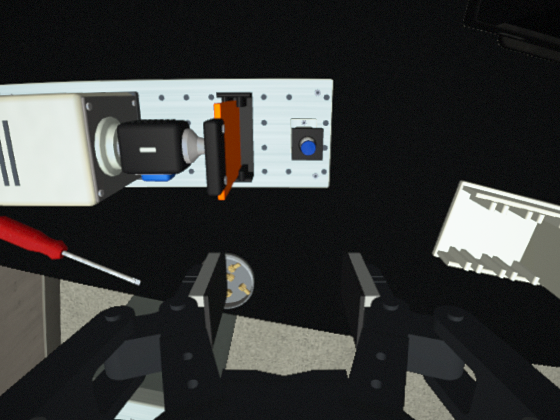

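The wrist view shows the strip top at about (206–217, 120–198), the bed's front edge at (332,80)–(330,187), the vial cap at (308,146) and a rack corner at (462,182). I'll measure from these.

```bash
python3 - <<'E'
from h import *
np.set_printoptions(precision=4,suppress=True)
im=cv2.imread("pics/w2.png"); c=dict(np.load("w2.npz"))
cv2.imwrite("pics/w2z.png",cv2.resize(im[90:210,110:260],None,fx=5,fy=5,interpolation=cv2.INTER_CUBIC))
for p in [(332.5,79.5),(329.5,187.5)]: print("bed",onz(c,p,.012)[:2])
for p in [(461.5,181),(435,254)]: print("rack",onz(c,p,.008)[:2],onz(c,p,.05)[:2])
yaw=np.deg2rad(-78); X=np.array([np.cos(yaw),np.sin(yaw)]);Y=np.array([-X[1],X[0]]);O=np.array([.5298,.0062])
def W(x,y,z): return np.r_[O+x*X+y*Y,z]
P=[W(96+a,b,147) if 0 else W((96+a)/1e3,b/1e3,.147) for a in(-5,5) for b in(-25,25)]
print("strip pred",proj(c,P)); print("button/head pred",proj(c,[W(.039,0,.108),W(.039,-.027,.09),W(.1615,0,.105)]))
E
```

```text
bed [ 0.6217 -0.1687]
bed [ 0.515  -0.1928]
rack [ 0.5522 -0.3329] [ 0.5576 -0.3089]
rack [ 0.4633 -0.3337] [ 0.4789 -0.3095]
strip pred [[206.1165 194.4891]
 [201.5687 118.0847]
 [221.0005 194.5457]
 [217.381  118.0324]]
button/head pred [[147.423  148.472 ]
 [158.8082 177.5441]
 [308.3931 147.9958]]
```

View pics/w2z.png

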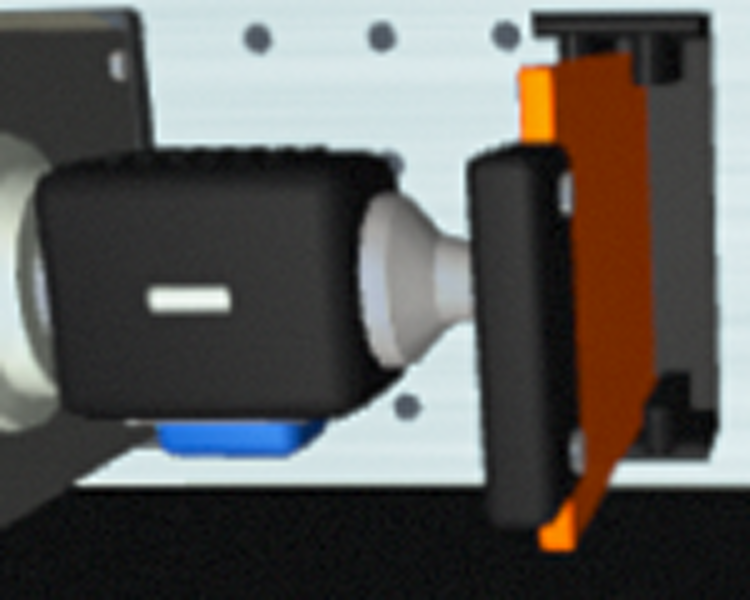

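Predictions match the wrist view within about 1 mm. Aligning above the strip.

>>> drive_tool:
  increments:
    - {"travel": [0,0.0355,-0.046],"delta_rot": [0.3,0,0],"gripper": 60}
    - {"travel": [0.0,0.0,0],"delta_rot": [0,0,0],"gripper": 60}

```text
time: 2.12
eef_pos: [0.5509, -0.0839, 0.228]
tcp_rot: [[0.0, 0.975, 0.22], [0.005, 0.22, -0.975], [-1.0, 0.001, -0.004]]
force: [-1.0, -0.7, 0.6]
opening: 0.598
```

```bash
python3 -c "
from h import *
goal([.5496,-.0887,.117],-78)"
```

```text
t 2.125 pos [ 0.5509 -0.0839  0.228 ] yawz -77.27 open 0.598 F [-1.  -0.7  0.6]
d tool [ 0.1109 -0.0024  0.0049] rot [ 0.73 -0.25 -0.07] j [  3.  22.   2. 114.  -1.  44. -72.]
```

>>> drive_tool:
  increments:
    - {"travel": [0.03,-0.0024,0.0045],"delta_rot": [0.7,-0.2,0],"gripper": 60}
    - {"travel": [0.04,0,0],"delta_rot": [0,0,0],"gripper": 60}
    - {"travel": [0.02,0,0],"delta_rot": [0,0,0],"gripper": 60}
    - {"travel": [0.0,0,0],"delta_rot": [0,0,0],"gripper": 60}

```text
time: 2.62
eef_pos: [0.55, -0.0909, 0.1364]
tcp_rot: [[0.003, 0.977, 0.213], [-0.001, 0.213, -0.977], [-1.0, 0.003, 0.001]]
force: [0.3, 0.4, 0.1]
opening: 0.602
```

```bash
python3 -c "
from h import *
goal([.5496,-.0887,.117],-78)
im=vision.capture('wrist'); cv2.imwrite('pics/w3.png',im[:,:,::-1])"
```

```text
t 2.625 pos [ 0.55   -0.0909  0.1364] yawz -77.69 open 0.602 F [0.3 0.4 0.1]
d tool [ 0.0194  0.     -0.0022] rot [ 0.32  0.07 -0.16] j [  4.  29.   2. 118.  -1.  32. -72.]
```

View pics/w3.png

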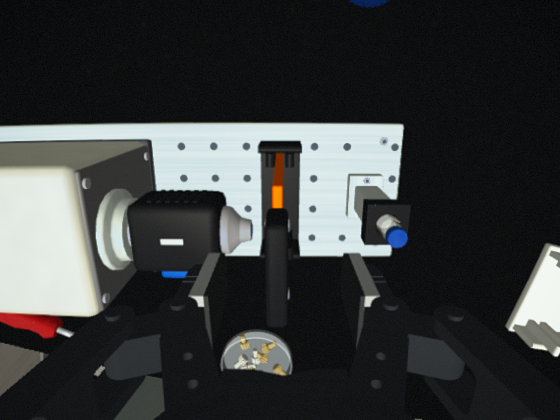

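The strip is at x≈277, between the fingers (midline about 283), which is about 2 mm off and agrees with the computed offset. Going down and closing.

>>> drive_tool:
  increments:
    - {"travel": [0.019,0,-0.0022],"delta_rot": [0.3,0,0],"gripper": 60}
    - {"travel": [0,0,0],"delta_rot": [0,0,0],"gripper": 60}
    - {"travel": [0,0,0],"delta_rot": [0,0,0],"gripper": 0}
    - {"travel": [0,0,0],"delta_rot": [0,0,0],"gripper": 0}
    - {"travel": [0,0,0],"delta_rot": [0,0,0],"gripper": 0}
    - {"travel": [0,0,0],"delta_rot": [0,0,0],"gripper": 0}
    - {"travel": [0,0,0],"delta_rot": [0,0,0],"gripper": 0}

```text
time: 3.55
eef_pos: [0.5531, -0.0892, 0.1232]
tcp_rot: [[0.013, 0.978, 0.209], [-0.001, 0.209, -0.978], [-1.0, 0.012, 0.003]]
force: [-0.2, 0.9, -1.3]
opening: 0.103
```

```bash
python3 -c "
from h import *
goal([.5496,-.0887,.117],-78)
im=vision.capture('wrist'); cv2.imwrite('pics/w4.png',im[:,:,::-1])"
```

```text
t 3.55 pos [ 0.5531 -0.0892  0.1232] yawz -77.94 open 0.103 F [-0.2  0.9 -1.3]
d tool [ 0.0061 -0.0034 -0.0012] rot [ 0.06  0.19 -0.7 ] j [  3.  31.   1. 119.  -2.  30. -72.]
```

View pics/w4.png

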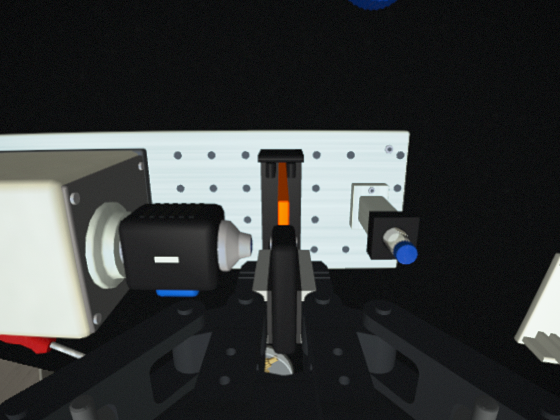

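Gripped: opening 0.103 is about 9–10 mm, with the strip between the pads. Lifting.

>>> drive_tool:
  increments:
    - {"travel": [-0.02,0,0],"delta_rot": [0,0,0],"gripper": 0}
    - {"travel": [-0.03,0,0],"delta_rot": [0,0,0],"gripper": 0}
    - {"travel": [-0.03,0,0],"delta_rot": [0,0,0],"gripper": 0}
    - {"travel": [-0.03,0,0],"delta_rot": [0,0,0],"gripper": 0}
    - {"travel": [-0.02,0,0],"delta_rot": [0,0,0],"gripper": 0}
    - {"travel": [0,0,0],"delta_rot": [0,0,0],"gripper": 0}

```text
time: 4.35
eef_pos: [0.5517, -0.0928, 0.2565]
tcp_rot: [[0.014, 0.978, 0.206], [-0.005, 0.206, -0.979], [-1.0, 0.012, 0.007]]
force: [-0.1, 0.7, -2.2]
opening: 0.109
```

```bash
python3 -c "
from h import *
goal([.507,-.356,.26],-90.3)
im=vision.capture('wrist'); cv2.imwrite('pics/w5.png',im[:,:,::-1])"
```

```text
t 4.35 pos [ 0.5517 -0.0928  0.2565] yawz -78.11 open 0.109 F [-0.1  0.7 -2.2]
d tool [-0.0029 -0.098   0.2484] rot [12.19  0.35 -0.75] j [  3.  20.   2. 113.  -1.  46. -72.]
```

View pics/w5.png

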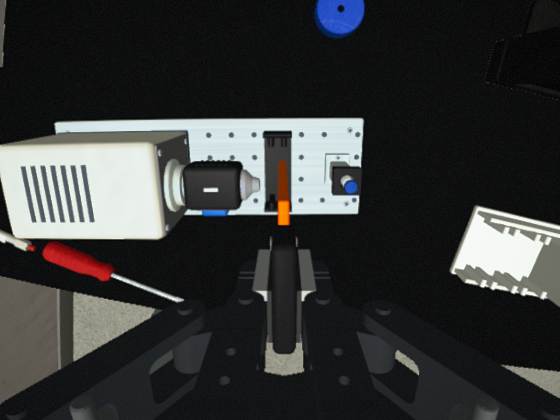

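The plate is out of the holder (lower edge at about 0.149, slot empty at (278,170)), well above the vial. Moving over the rack.

>>> drive_tool:
  increments:
    - {"travel": [0,-0.01,0.024],"delta_rot": [0,0,-0.4],"gripper": 0}
    - {"travel": [0,-0.016,0.04],"delta_rot": [0,0,-0.3],"gripper": 0}
    - {"travel": [0,-0.016,0.04],"delta_rot": [0,0,0],"gripper": 0}
    - {"travel": [0,-0.016,0.04],"delta_rot": [0,0,0],"gripper": 0}
    - {"travel": [0,-0.016,0.04],"delta_rot": [0,0,0],"gripper": 0}
    - {"travel": [0,-0.012,0.03],"delta_rot": [0,0,0],"gripper": 0}
    - {"travel": [0,0,0],"delta_rot": [6,0,0],"gripper": 0}
    - {"travel": [0,0,0],"delta_rot": [6,0,0],"gripper": 0}
    - {"travel": [0,0,0],"delta_rot": [0,0,0],"gripper": 0}

```text
time: 5.52
eef_pos: [0.5022, -0.3262, 0.2416]
tcp_rot: [[-0.023, 1.0, -0.007], [-0.001, -0.007, -1.0], [-1.0, -0.023, 0.001]]
force: [-0.7, 0.1, 0.1]
opening: 0.106
```

```bash
python3 -c "
from h import *
goal([.507,-.356,.26],-90.3)
c=vision.camera_info('wrist');np.savez('w6.npz',**{k:np.array(v) for k,v in c.items()})
im=vision.capture('wrist'); cv2.imwrite('pics/w6.png',im[:,:,::-1])
im=vision.capture('side'); cv2.imwrite('pics/s6.png',im[:,:,::-1])"
```

```text
t 5.525 pos [ 0.5022 -0.3262  0.2416] yawz -90.42 open 0.106 F [-0.7  0.1  0.1]
d tool [-0.0185  0.0046  0.0298] rot [-0.12  0.08  1.34] j [ 22.  25.   9. 108.  -4.  49. -58.]
```

View pics/w6.png

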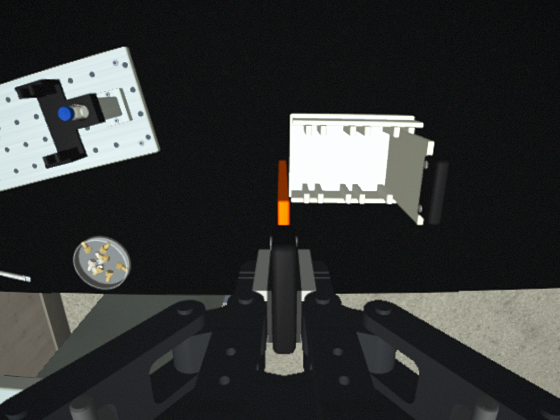

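View pics/s6.png

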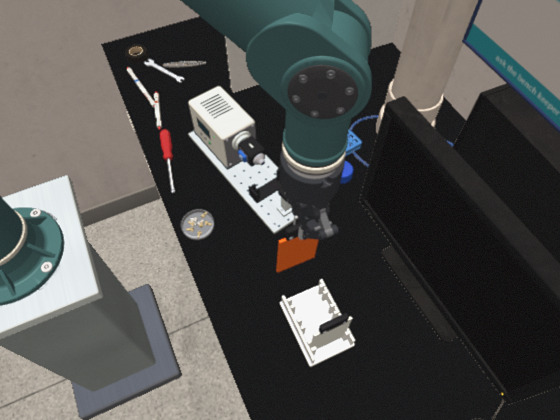

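The plate hangs straight. The wrist view shows the rack from (290,113) to (420,205) with its fins clear, so I'll measure them.

```bash
python3 - <<'E'
from h import *
np.set_printoptions(precision=4,suppress=True)
im=cv2.imread("pics/w6.png"); c=dict(np.load("w6.npz"))
cv2.imwrite("pics/w6z.png",cv2.resize(im[105:235,265:425],None,fx=4.9,fy=4.9,interpolation=cv2.INTER_CUBIC))
for n,yw in [(-90.3,0)]:
  yaw=np.deg2rad(n);X=np.array([np.cos(yaw),np.sin(yaw),0]);Y=np.array([-X[1],X[0],0]);C=np.array([.507,-.3975,0])
  k=np.array([0,0,1.])
  for nm,P in [("corners z8",[C+a*.066*X+b*.046*Y+.008*k for a in(-1,1) for b in(-1,1)]),
    ("slot0 top",[C-.042*X+b*Y+.05*k for b in(-.037,-.029,.029,.037)]),("slot1",[C+b*Y+.05*k for b in(-.037,-.029,.029,.037)])]:
    print(nm,((proj(c,P)-[265,105])*4.9+2).round(0).tolist())
E
```

```text
corners z8 [[115.0, 450.0], [115.0, 40.0], [684.0, 449.0], [726.0, 43.0]]
slot0 top [[235.0, 470.0], [236.0, 433.0], [243.0, 146.0], [244.0, 104.0]]
slot1 [[439.0, 470.0], [441.0, 432.0], [459.0, 146.0], [461.0, 104.0]]
```

View pics/w6z.png

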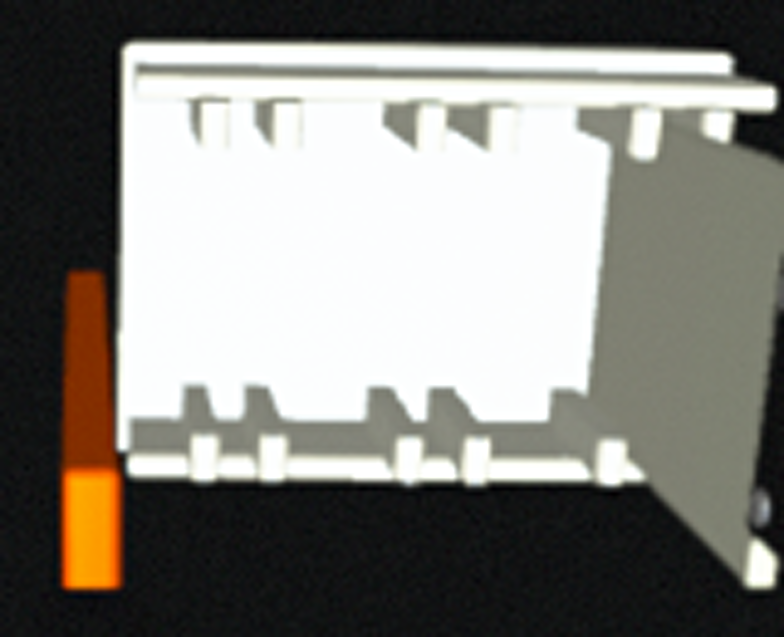

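```bash
python3 - <<'E'
from h import *
np.set_printoptions(precision=4,suppress=True)
c=dict(np.load("w6.npz")); f=lambda u,v:(u/4.9+265-.4,v/4.9+105-.4)
print("plate far bottom",onz(c,f(86,270),.1346),"far top",onz(c,f(90,470),.2396),"strip side top",onz(c,f(92,590),.2396))
for n,p in dict(s0near=(238.5,460),s0far=(252,125),s1near=(443,460),s1far=(467,125)).items(): print(n,onz(c,f(*p),.05))
s=manip.read_state(); print(s["eef_pos"],s["tcp_rot"])
E
```

```text
plate far bottom [ 0.5295 -0.3255  0.1346] far top [ 0.5332 -0.3262  0.2396] strip side top [ 0.5218 -0.3262  0.2396]
s0near [ 0.4724 -0.356   0.05  ]
s0far [ 0.5402 -0.3574  0.05  ]
s1near [ 0.4721 -0.398   0.05  ]
s1far [ 0.54  -0.399  0.05 ]
[ 0.5026 -0.3257  0.2419] [[-0.0229  0.9997 -0.0059]
 [-0.001  -0.0059 -1.    ]
 [-0.9997 -0.0229  0.0011]]
```

Slot 0's centre comes out at about (0.507, -0.3567) with yaw -91°. The plate centre sits about 3.7 mm to -x of the TCP with no lateral offset. Aligning above the slot.

```bash
python3 -c "
from h import *
goal([.5107,-.3567,.20],-91)"
```

```text
t 5.625 pos [ 0.5026 -0.3257  0.2419] yawz -90.34 open 0.105 F [-0.8 -0.3 -1.4]
d tool [0.0418 0.0093 0.0309] rot [0.66 0.07 1.31] j [ 22.  25.   9. 108.  -4.  49. -58.]
```

>>> drive_tool:
  increments:
    - {"travel": [0,0.005,0.02],"delta_rot": [0.6,0,0.7],"gripper": 0}
    - {"travel": [0.015,0.004,0.011],"delta_rot": [0,0,0.6],"gripper": 0}
    - {"travel": [0.02,0,0],"delta_rot": [0,0,0],"gripper": 0}
    - {"travel": [0,0,0],"delta_rot": [0,0,0],"gripper": 0}

```text
time: 6.12
eef_pos: [0.5118, -0.3608, 0.2039]
tcp_rot: [[0.002, 1.0, -0.016], [-0.002, -0.016, -1.0], [-1.0, 0.002, 0.002]]
force: [-0.4, -0.0, -1.3]
opening: 0.104
```

```bash
python3 -c "
from h import *
goal([.5107,-.3567,.18],-91)"
```

```text
t 6.125 pos [ 0.5118 -0.3608  0.2039] yawz -90.9 open 0.104 F [-0.4 -0.  -1.3]
d tool [ 0.0239 -0.0012 -0.0041] rot [ 0.1   0.13 -0.1 ] j [ 25.  29.   8. 107.  -5.  44. -55.]
```

>>> drive_tool:
  increments:
    - {"travel": [0.02,-0.0012,-0.004],"delta_rot": [0,0,0],"gripper": 0}
    - {"travel": [0,0,0],"delta_rot": [0,0,0],"gripper": 0}
    - {"travel": [0,0,0],"delta_rot": [0,0,0],"gripper": 0}

```text
time: 6.5
eef_pos: [0.5117, -0.3591, 0.1846]
tcp_rot: [[0.004, 1.0, -0.017], [-0.004, -0.017, -1.0], [-1.0, 0.004, 0.004]]
force: [0.6, -0.1, -1.1]
opening: 0.105
```

```bash
python3 -c "
from h import *
goal([.5107,-.3567,.18],-91)
c=vision.camera_info('wrist');np.savez('w7.npz',**{k:np.array(v) for k,v in c.items()})
im=vision.capture('wrist'); cv2.imwrite('pics/w7.png',im[:,:,::-1])
cv2.imwrite('pics/w7z.png',cv2.resize(im[120:250,230:400,::-1],None,fx=4.6,fy=4.6,interpolation=cv2.INTER_CUBIC))"
```

```text
t 6.5 pos [ 0.5117 -0.3591  0.1846] yawz -90.95 open 0.105 F [ 0.6 -0.1 -1.1]
d tool [ 0.0046 -0.001  -0.0024] rot [ 0.05  0.23 -0.26] j [ 25.  30.   8. 108.  -6.  42. -55.]
```

View pics/w7z.png

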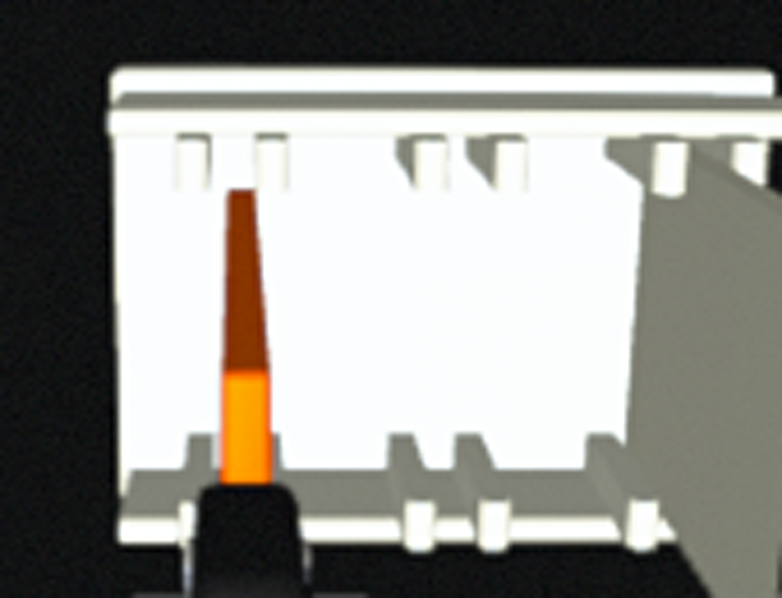

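```bash
python3 - <<'E'
from h import *
np.set_printoptions(precision=4,suppress=True)
c=dict(np.load("w7.npz")); f=lambda u,v:(u/4.6+230-.4,v/4.6+120-.4)
print("plate far bottom",onz(c,f(241.5,188),.0776),"far top",onz(c,f(246,372),.1826))
for n,p in dict(s0far=(232,165),s1near=(456,525),s1far=(470,165)).items(): print(n,onz(c,f(*p),.05))
print("wall inner edge far",onz(c,f(400,135),.05),"near",onz(c,f(456,500),.05), "fin far inner",onz(c,f(192,190),.05))
goal([.5107,-.3567,.18],-91)
E
```

```text
plate far bottom [ 0.5412 -0.359   0.0776] far top [ 0.5425 -0.3595  0.1826]
s0far [ 0.5403 -0.3574  0.05  ]
s1near [ 0.4722 -0.3978  0.05  ]
s1far [ 0.5397 -0.3988  0.05  ]
wall inner edge far [ 0.5451 -0.3866  0.05  ] near [ 0.4772 -0.3977  0.05  ] fin far inner [ 0.5361 -0.3503  0.05  ]
t 6.55 pos [ 0.5115 -0.3589  0.1845] yawz -90.95 open 0.1 F [-0.  -0.5 -1.4]
d tool [ 0.0045 -0.0008 -0.0022] rot [ 0.05  0.21 -0.23] j [ 25.  30.   8. 108.  -6.  42. -55.]
```

The plate is within 2 mm of slot 0 and needs +2 mm in y. Correcting and descending part way.

>>> drive_tool:
  increments:
    - {"travel": [0,0,-0.0021],"delta_rot": [0,0,0],"gripper": 0}
    - {"travel": [0.006,0,0],"delta_rot": [0,0,0],"gripper": 0}
    - {"travel": [0.006,0,0],"delta_rot": [0,0,0],"gripper": 0}
    - {"travel": [0,0,0],"delta_rot": [0,0,0],"gripper": 0}

```text
time: 7.05
eef_pos: [0.5125, -0.3572, 0.1735]
tcp_rot: [[0.007, 1.0, -0.016], [-0.005, -0.016, -1.0], [-1.0, 0.007, 0.005]]
force: [-0.3, 0.3, -0.6]
opening: 0.107
```

```bash
python3 -c "
from h import *
goal([.5115,-.3567,.115],-91)
im=vision.capture('wrist')
cv2.imwrite('pics/w8z.png',cv2.resize(im[120:250,230:400,::-1],None,fx=4.6,fy=4.6,interpolation=cv2.INTER_CUBIC))"
```

```text
t 7.05 pos [ 0.5125 -0.3572  0.1735] yawz -90.93 open 0.107 F [-0.3  0.3 -0.6]
d tool [ 0.0584 -0.0015 -0.0008] rot [ 0.07  0.3  -0.39] j [ 25.  31.   8. 109.  -6.  40. -55.]
```

View pics/w8z.png

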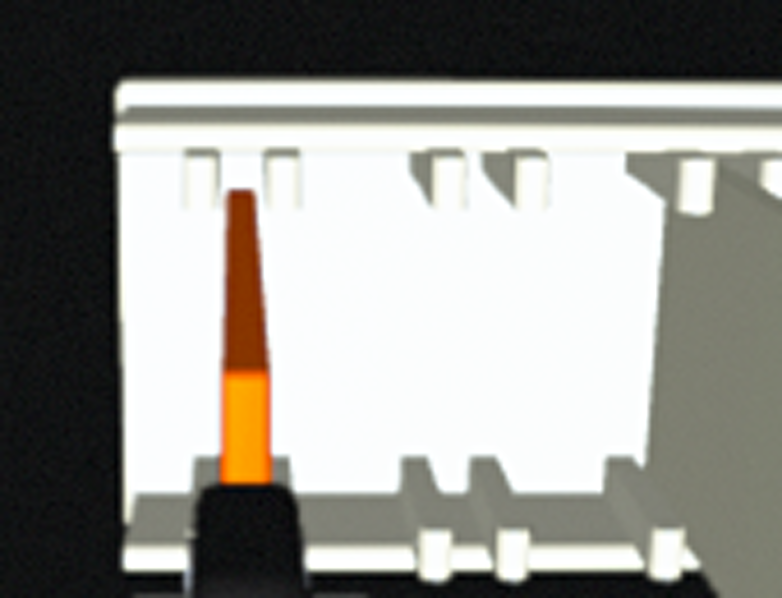

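The plate (x≈241) is now centred between the far fins (midpoint ≈242). Descending in small rows.

>>> drive_tool:
  increments:
    - {"travel": [0.008,-0.001,-0.0006],"delta_rot": [0,0.2,-0.3],"gripper": 0}
    - {"travel": [0.008,0,0],"delta_rot": [0,0,0],"gripper": 0}
    - {"travel": [0.008,0,0],"delta_rot": [0,0,0],"gripper": 0}
    - {"travel": [0.006,0,0],"delta_rot": [0,0,0],"gripper": 0}
    - {"travel": [0,0,0],"delta_rot": [0,0,0],"gripper": 0}

```text
time: 7.72
eef_pos: [0.5115, -0.3567, 0.141]
tcp_rot: [[0.001, 1.0, -0.016], [-0.001, -0.016, -1.0], [-1.0, 0.001, 0.001]]
force: [-0.3, -0.3, -0.9]
opening: 0.101
```

```bash
python3 -c "
from h import *
goal([.5115,-.3567,.115],-91)
im=vision.capture('wrist')
cv2.imwrite('pics/w9z.png',cv2.resize(im[120:250,230:400,::-1],None,fx=4.6,fy=4.6,interpolation=cv2.INTER_CUBIC))"
```

```text
t 7.725 pos [ 0.5115 -0.3567  0.141 ] yawz -90.93 open 0.101 F [-0.3 -0.3 -0.9]
d tool [ 0.026  0.    -0.   ] rot [ 0.07  0.07 -0.04] j [ 26.  33.   7. 110.  -6.  37. -54.]
```

View pics/w9z.png

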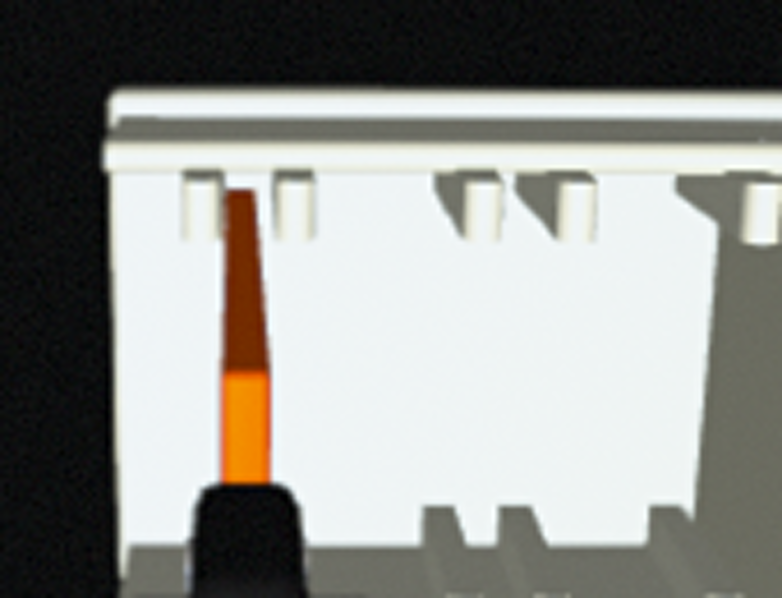

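The plate is inside the slot with no contact force. I'll nudge it 0.7 mm toward the slot's middle and lower it to the floor.

>>> drive_tool:
  increments:
    - {"travel": [0.006,0,0.0007],"delta_rot": [0,0,0],"gripper": 0}
    - {"travel": [0.006,0,0],"delta_rot": [0,0,0],"gripper": 0}
    - {"travel": [0.006,0,0],"delta_rot": [0,0,0],"gripper": 0}
    - {"travel": [0.003,0,0],"delta_rot": [0,0,0],"gripper": 0}
    - {"travel": [0.003,0,0],"delta_rot": [0,0,0],"gripper": 0}

```text
time: 8.4
eef_pos: [0.5122, -0.358, 0.1163]
tcp_rot: [[0.002, 1.0, -0.016], [-0.002, -0.016, -1.0], [-1.0, 0.002, 0.002]]
force: [0.4, -0.9, -1.2]
opening: 0.107
```

>>> drive_tool:
  increments:
    - {"travel": [0.003,0,0],"delta_rot": [0,0,0],"gripper": 0}

```text
time: 8.52
eef_pos: [0.5123, -0.3586, 0.1149]
tcp_rot: [[0.002, 1.0, -0.017], [-0.002, -0.017, -1.0], [-1.0, 0.002, 0.002]]
force: [-5.3, 2.0, 24.7]
opening: 0.109
```

Floor contact at TCP z=0.115 as predicted (25 N up). Easing off and releasing.

>>> drive_tool:
  increments:
    - {"travel": [0,0,0],"delta_rot": [0,0,0],"gripper": 0}
    - {"travel": [0,0,0],"delta_rot": [0,0,0],"gripper": 50}
    - {"travel": [0,0,0],"delta_rot": [0,0,0],"gripper": 50}
    - {"travel": [0,0,0],"delta_rot": [0,0,0],"gripper": 50}
    - {"travel": [0,0,0],"delta_rot": [0,0,0],"gripper": 50}

```text
time: 9.15
eef_pos: [0.5129, -0.359, 0.1155]
tcp_rot: [[0.004, 1.0, -0.017], [-0.003, -0.017, -1.0], [-1.0, 0.004, 0.003]]
force: [-0.5, 0.1, -1.0]
opening: 0.504
```

```bash
python3 -c "
from h import *
goal([.5115,-.3567,.2],-91)
im=vision.capture('wrist');cv2.imwrite('pics/w10.png',im[:,:,::-1])"
```

```text
t 9.15 pos [ 0.5129 -0.359   0.1155] yawz -90.96 open 0.504 F [-0.5  0.1 -1. ]
d tool [-0.0845 -0.0011 -0.002 ] rot [ 0.04  0.19 -0.23] j [ 26.  35.   7. 110.  -7.  34. -54.]
```

View pics/w10.png

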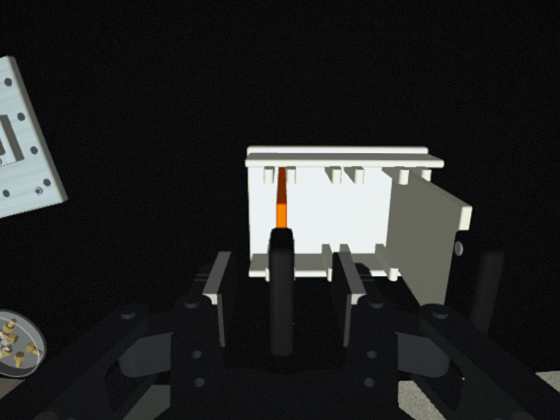

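Released: the plate stands at (282,250), between the open pads and clear of both. Going straight up.

>>> drive_tool:
  increments:
    - {"travel": [-0.015,0,-0.001],"delta_rot": [0,0,0],"gripper": 50}
    - {"travel": [-0.03,0,0],"delta_rot": [0,0,0],"gripper": 50}
    - {"travel": [-0.03,0,0],"delta_rot": [0,0,0],"gripper": 50}
    - {"travel": [-0.03,0,0],"delta_rot": [0,0,0],"gripper": 50}
    - {"travel": [0,0,0],"delta_rot": [0,0,0],"gripper": 50}

```text
time: 9.82
eef_pos: [0.513, -0.3577, 0.2272]
tcp_rot: [[0.006, 1.0, -0.017], [-0.004, -0.017, -1.0], [-1.0, 0.006, 0.004]]
force: [-0.3, 0.6, -0.4]
opening: 0.5
```

```bash
python3 -c "
from h import *
goal([.538,-.0325,.23],12)
for n in('wrist','side'):
  im=vision.capture(n);cv2.imwrite('pics/%s11.png'%n,im[:,:,::-1])"
```

```text
t 9.825 pos [ 0.513  -0.3577  0.2272] yawz -90.96 open 0.5 F [-0.3  0.6 -0.4]
d tool [-0.0041  0.0195 -0.3256] rot [-1.0296e+02  4.9000e-01 -3.0000e-02] j [ 25.  27.   9. 106.  -5.  47. -55.]
```

View pics/wrist11.png

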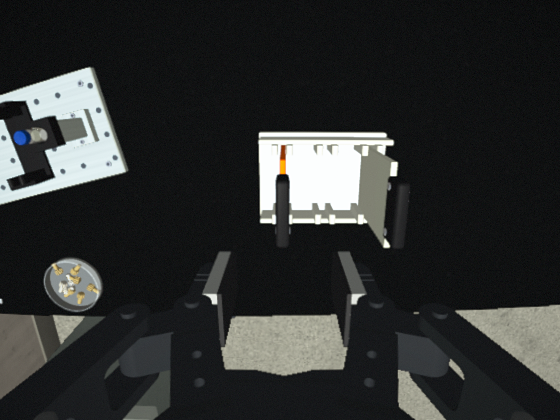

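View pics/side11.png

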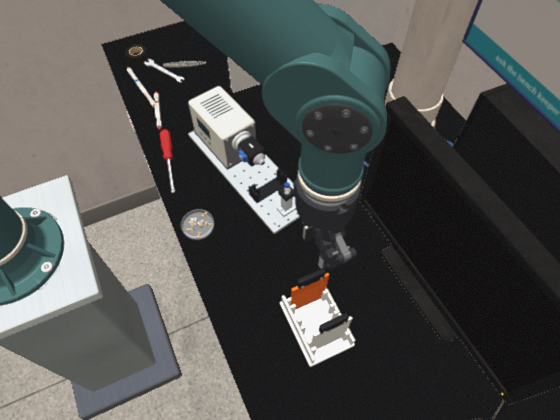

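The plate stands fully down in slot 0 beside the undisturbed white plate, and dish, vial and cap are in place. Now to the probe head.

>>> drive_tool:
  increments:
    - {"travel": [-0.005,0.002,-0.03],"delta_rot": [0,0,0],"gripper": 100}
    - {"travel": [0,0.003,-0.05],"delta_rot": [0,0,0],"gripper": 100}
    - {"travel": [0,0.003,-0.05],"delta_rot": [0,0,0],"gripper": 100}
    - {"travel": [0,0.003,-0.05],"delta_rot": [0,0,0],"gripper": 100}
    - {"travel": [0,0.003,-0.05],"delta_rot": [0,0,0],"gripper": 100}
    - {"travel": [0,0.003,-0.05],"delta_rot": [0,0,0],"gripper": 100}
    - {"travel": [0,0.002,-0.03],"delta_rot": [0,0,0],"gripper": 100}

```text
time: 10.8
eef_pos: [0.5304, -0.0398, 0.2201]
tcp_rot: [[-0.015, 1.0, -0.024], [0.0, -0.024, -1.0], [-1.0, -0.015, 0.0]]
force: [-0.6, -0.1, 0.0]
opening: 0.999
```

>>> drive_tool:
  increments:
    - {"travel": [0,0,0],"delta_rot": [-9,0,0],"gripper": 100}
    - {"travel": [0,0,0],"delta_rot": [-10,0,0],"gripper": 100}
    - {"travel": [0,0,0],"delta_rot": [-10,0,0],"gripper": 100}
    - {"travel": [0,0,0],"delta_rot": [-10,0,0],"gripper": 100}
    - {"travel": [0,0,0],"delta_rot": [-10,0,0],"gripper": 100}
    - {"travel": [0,0,0],"delta_rot": [-10,0,0],"gripper": 100}
    - {"travel": [0,0,0],"delta_rot": [-10,0,0],"gripper": 100}
    - {"travel": [0,0,0],"delta_rot": [-10,0,0],"gripper": 100}
    - {"travel": [0,0,0],"delta_rot": [-10,0,0],"gripper": 100}
    - {"travel": [0,0,0],"delta_rot": [-8,0,0],"gripper": 100}
    - {"travel": [0,0,0],"delta_rot": [0,0,0],"gripper": 100}

```text
time: 12.18
eef_pos: [0.5177, -0.0336, 0.2053]
tcp_rot: [[-0.049, -0.164, 0.985], [0.004, 0.986, 0.164], [-0.999, 0.012, -0.048]]
force: [0.1, -0.4, -0.7]
opening: 0.999
```

```bash
python3 -c "
from h import *
goal([.538,-.0325,.23],12)
c=vision.camera_info('wrist');np.savez('w12.npz',**{k:np.array(v) for k,v in c.items()})
im=vision.capture('wrist');cv2.imwrite('pics/w12.png',im[:,:,::-1])
im=vision.capture('top');cv2.imwrite('pics/t12.png',im[:,:,::-1])"
```

```text
t 12.175 pos [ 0.5177 -0.0336  0.2053] yawz 9.45 open 0.999 F [ 0.1 -0.4 -0.7]
d tool [-0.0256 -0.0019  0.0191] rot [-2.57 -2.72 -0.73] j [ 14.  23. -20. 118.  10.  44.  -3.]
```

View pics/w12.png

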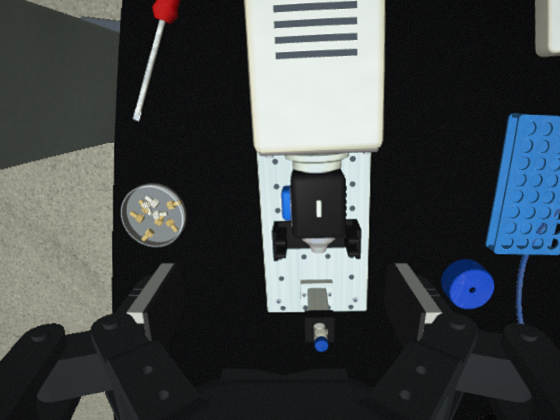

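The view shows the head at (292–345, 172–240) with its white mark at (319,209), the blue button on the left at (286,205) and the vial cap at (321,345). Measuring the head centre.

```bash
python3 - <<'E'
from h import *
np.set_printoptions(precision=4,suppress=True)
im=cv2.imread("pics/w12.png"); c=dict(np.load("w12.npz"))
cv2.imwrite("pics/w12z.png",cv2.resize(im[150:270,260:380],None,fx=5,fy=5,interpolation=cv2.INTER_CUBIC))
print("mark",onz(c,(319,209),.108)); 
yaw=np.deg2rad(-78); X=np.array([np.cos(yaw),np.sin(yaw)]);Y=np.array([-X[1],X[0]]);O=np.array([.5296,.0056])
def W(x,y,z): return np.r_[O+x*X+y*Y,z]
print((proj(c,[W(.039,0,.108),W(.014,.02,.108),W(.014,-.02,.108),W(.064,.02,.108),W(.064,-.02,.108),W(.08,0,.09)])-[260,150])*5+2)
print(proj(c,[W(.19,.055,.012),W(.19,-.055,.012),W(.1615,0,.105)]))
print(W(.039,0,.09))
E
```

```text
mark [ 0.5381 -0.0331  0.108 ]
[[295.3133 292.8184]
 [435.5574 118.147 ]
 [149.7617 127.4968]
 [433.4715 450.1199]
 [163.2984 456.6778]
 [294.1881 502.1713]]
[[366.3771 310.5722]
 [267.5607 312.035 ]
 [320.4965 346.2243]]
[ 0.5377 -0.0325  0.09  ]
```

View pics/w12z.png

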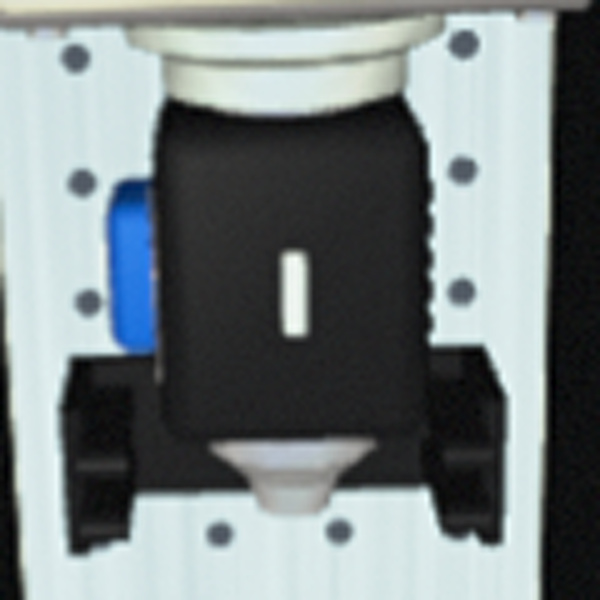

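Head centre measured at (0.538, -0.033), agreeing with the model within 1 mm. Aligning above it.

>>> drive_tool:
  increments:
    - {"travel": [0,-0.002,0.019],"delta_rot": [-2.5,-2.7,-0.7],"gripper": 100}
    - {"travel": [0,0,0],"delta_rot": [0,0,0],"gripper": 100}
    - {"travel": [0,0,0],"delta_rot": [0,0,0],"gripper": 100}

```text
time: 12.65
eef_pos: [0.536, -0.0325, 0.2038]
tcp_rot: [[-0.002, -0.202, 0.979], [-0.0, 0.979, 0.202], [-1.0, 0.0, -0.002]]
force: [-0.0, -0.5, 0.2]
opening: 1.001
```

```bash
python3 -c "
from h import *
goal([.5378,-.0328,.069],12)"
```

```text
t 12.65 pos [ 0.536  -0.0325  0.2038] yawz 11.67 open 1.001 F [-0.  -0.5  0.2]
d tool [ 0.1348 -0.0007  0.002 ] rot [-0.33 -0.13 -0.  ] j [ 14.  24. -20. 117.  12.  41.  -2.]
```

>>> drive_tool:
  increments:
    - {"travel": [0.02,-0.0007,0.002],"delta_rot": [-0.3,0,0],"gripper": 100}
    - {"travel": [0.03,0,0],"delta_rot": [0,0,0],"gripper": 100}
    - {"travel": [0.025,0,0],"delta_rot": [0,0,0],"gripper": 100}
    - {"travel": [0,0,0],"delta_rot": [0,0,0],"gripper": 100}

```text
time: 13.15
eef_pos: [0.5374, -0.0332, 0.1279]
tcp_rot: [[-0.003, -0.203, 0.979], [-0.001, 0.979, 0.203], [-1.0, -0.001, -0.003]]
force: [0.7, 0.0, 1.0]
opening: 0.996
```

```bash
python3 -c "
from h import *
goal([.5378,-.0328,.069],12)
c=vision.camera_info('wrist');np.savez('w13.npz',**{k:np.array(v) for k,v in c.items()})
im=vision.capture('wrist');cv2.imwrite('pics/w13.png',im[:,:,::-1])
"
```

```text
t 13.15 pos [ 0.5374 -0.0332  0.1279] yawz 11.72 open 0.996 F [0.7 0.  1. ]
d tool [0.0589 0.0003 0.0007] rot [-0.28 -0.18  0.05] j [ 11.  30. -17. 120.  16.  32.  -5.]
```

View pics/w13.png

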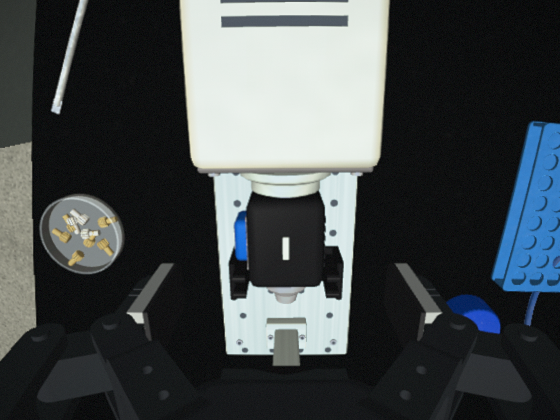

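The head (x≈286) is centred between the fingers (midline ≈284), and the cap is well clear. Descending.

>>> drive_tool:
  increments:
    - {"travel": [0.02,0.0003,0.0007],"delta_rot": [-0.3,0,0],"gripper": 100}
    - {"travel": [0.02,0,0],"delta_rot": [0,0,0],"gripper": 100}
    - {"travel": [0.012,0,0],"delta_rot": [0,0,0],"gripper": 100}
    - {"travel": [0,0,0],"delta_rot": [0,0,0],"gripper": 100}

```text
time: 13.7
eef_pos: [0.5429, -0.0328, 0.0804]
tcp_rot: [[0.008, -0.206, 0.978], [-0.002, 0.978, 0.207], [-1.0, -0.004, 0.007]]
force: [-0.1, -0.3, 0.4]
opening: 0.998
```

```bash
python3 -c "
from h import *
goal([.5378,-.0328,.069],12)
c=vision.camera_info('wrist');np.savez('w14.npz',**{k:np.array(v) for k,v in c.items()})
im=vision.capture('wrist');cv2.imwrite('pics/w14.png',im[:,:,::-1])
"
```

```text
t 13.7 pos [ 0.5429 -0.0328  0.0804] yawz 11.92 open 0.998 F [-0.1 -0.3  0.4]
d tool [ 0.0114  0.0011 -0.0051] rot [-0.08  0.42  0.2 ] j [  9.  34. -14. 121.  19.  26.  -8.]
```

View pics/w14.png

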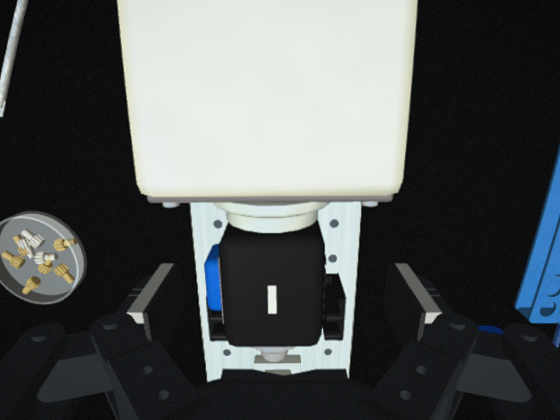

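There is a 5 mm drift in the jaw direction: the head is at x≈271 against the finger midline of 284. Correcting before the last centimetre.

>>> drive_tool:
  increments:
    - {"travel": [0.004,0.001,-0.005],"delta_rot": [0,0.4,0.2],"gripper": 100}
    - {"travel": [0.003,0,0],"delta_rot": [0,0,0],"gripper": 100}
    - {"travel": [0,0,0],"delta_rot": [0,0,0],"gripper": 100}

```text
time: 14.12
eef_pos: [0.539, -0.0329, 0.0751]
tcp_rot: [[0.004, -0.206, 0.979], [0.0, 0.979, 0.206], [-1.0, -0.001, 0.004]]
force: [0.2, -0.9, -0.6]
opening: 1.001
```

```bash
python3 -c "
from h import *
goal([.5378,-.0328,.069],12)"
```

```text
t 14.125 pos [ 0.539  -0.0329  0.0751] yawz 11.9 open 1.001 F [ 0.2 -0.9 -0.6]
d tool [ 0.0061  0.0004 -0.0012] rot [-0.1   0.22  0.04] j [  9.  35. -14. 122.  19.  25.  -8.]
```

>>> drive_tool:
  increments:
    - {"travel": [0.006,0.0004,-0.0014],"delta_rot": [0,0.3,0],"gripper": 100}
    - {"travel": [0,0,0],"delta_rot": [0,0,0],"gripper": 100}
    - {"travel": [0,0,0],"delta_rot": [0,0,0],"gripper": 100}

```text
time: 14.5
eef_pos: [0.5376, -0.0328, 0.0687]
tcp_rot: [[-0.001, -0.206, 0.979], [-0.001, 0.979, 0.206], [-1.0, -0.001, -0.002]]
force: [-0.5, -0.3, -0.2]
opening: 0.998
```

```bash
python3 -c "
from h import *
goal([.5378,-.0328,.069],12)
im=vision.capture('wrist');cv2.imwrite('pics/w15.png',im[:,:,::-1])
"
```

```text
t 14.5 pos [ 0.5376 -0.0328  0.0687] yawz 11.89 open 0.998 F [-0.5 -0.3 -0.2]
d tool [-0.0003 -0.      0.0002] rot [-0.11 -0.09  0.04] j [  9.  35. -14. 122.  19.  25.  -8.]
```

View pics/w15.png

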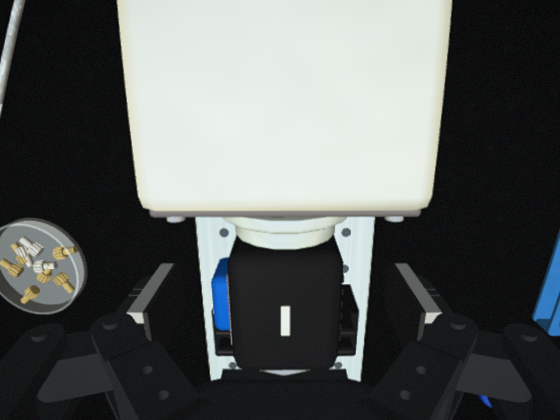

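Centred: mark at 285, finger midline at 284. Closing.

>>> drive_tool:
  increments:
    - {"travel": [0,0,0],"delta_rot": [0,0,0],"gripper": 0}
    - {"travel": [0,0,0],"delta_rot": [0,0,0],"gripper": 0}
    - {"travel": [0,0,0],"delta_rot": [0,0,0],"gripper": 0}
    - {"travel": [0,0,0],"delta_rot": [0,0,0],"gripper": 0}
    - {"travel": [0,0,0],"delta_rot": [0,0,0],"gripper": 0}
    - {"travel": [0,0,0],"delta_rot": [0,0,0],"gripper": 0}

```text
time: 15.3
eef_pos: [0.5381, -0.0328, 0.0693]
tcp_rot: [[-0.001, -0.207, 0.978], [-0.001, 0.978, 0.207], [-1.0, -0.001, -0.001]]
force: [0.6, 0.1, 0.8]
opening: 0.466
```

```bash
python3 -c "
from h import *
goal([.5378,-.0328,.069],12)
im=vision.capture('wrist');cv2.imwrite('pics/w16.png',im[:,:,::-1])
"
```

```text
t 15.3 pos [ 0.5381 -0.0328  0.0693] yawz 11.93 open 0.466 F [0.6 0.1 0.8]
d tool [ 0.0003  0.     -0.0003] rot [-0.07 -0.06  0.06] j [  9.  35. -14. 122.  19.  25.  -8.]
```

View pics/w16.png

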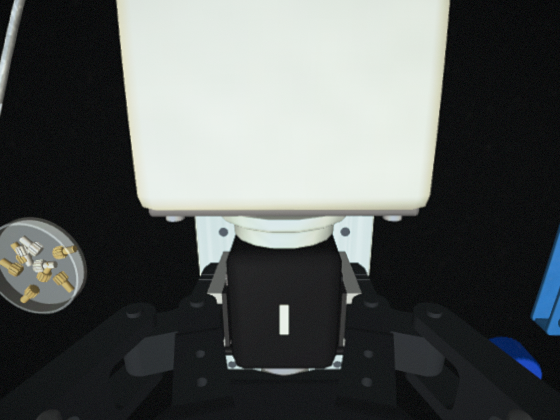

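The opening of 0.466 is about 40 mm, so the button is flush, and the head is centred. Pulling out.

>>> drive_tool:
  increments:
    - {"travel": [0,-0.006,0],"delta_rot": [0,0,0],"gripper": 0}
    - {"travel": [0,-0.008,0],"delta_rot": [0,0,0],"gripper": 0}
    - {"travel": [0,-0.008,0],"delta_rot": [0,0,0],"gripper": 0}
    - {"travel": [0,-0.008,0],"delta_rot": [0,0,0],"gripper": 0}

```text
time: 15.85
eef_pos: [0.5439, -0.06, 0.0693]
tcp_rot: [[-0.002, -0.208, 0.978], [0.003, 0.978, 0.208], [-1.0, 0.003, -0.001]]
force: [-0.5, 5.0, 1.8]
opening: 0.464
```

```bash
python3 -c "
from h import *
goal([.5381+.07*.2079,-.0328-.07*.978,.069],12)"
```

```text
t 15.85 pos [ 0.5439 -0.06    0.0693] yawz 12.01 open 0.464 F [-0.5  5.   1.8]
d tool [ 0.0002 -0.0422 -0.    ] rot [ 0.01 -0.07 -0.17] j [ 12.  36. -14. 121.  19.  26.  -5.]
```

The probe is moving freely at about 28 mm, with the spring pulling back at 5 N. Continuing toward 70 mm.

>>> drive_tool:
  increments:
    - {"travel": [0,-0.008,0],"delta_rot": [0,0,0],"gripper": 0}
    - {"travel": [0,-0.008,0],"delta_rot": [0,0,0],"gripper": 0}
    - {"travel": [0,-0.008,0],"delta_rot": [0,0,0],"gripper": 0}
    - {"travel": [0,-0.008,0],"delta_rot": [0,0,0],"gripper": 0}

```text
time: 16.35
eef_pos: [0.551, -0.093, 0.0693]
tcp_rot: [[-0.002, -0.208, 0.978], [0.003, 0.978, 0.208], [-1.0, 0.004, -0.001]]
force: [-0.1, 4.9, 1.6]
opening: 0.46
```

```bash
python3 -c "
from h import *
goal([.5381+.07*.2079,-.0328-.07*.978,.069],12)"
```

```text
t 16.35 pos [ 0.551  -0.093   0.0693] yawz 12.02 open 0.46 F [-0.1  4.9  1.6]
d tool [ 0.0003 -0.0084 -0.0001] rot [ 0.02 -0.06 -0.22] j [ 16.  36. -15. 119.  19.  27.  -2.]
```

>>> drive_tool:
  increments:
    - {"travel": [0,-0.005,0],"delta_rot": [0,0,0],"gripper": 0}
    - {"travel": [0,-0.005,0],"delta_rot": [0,0,0],"gripper": 0}
    - {"travel": [0,-0.003,0],"delta_rot": [0,0,0],"gripper": 0}

```text
time: 16.73
eef_pos: [0.5527, -0.1011, 0.0693]
tcp_rot: [[-0.004, -0.21, 0.978], [0.01, 0.978, 0.21], [-1.0, 0.011, -0.002]]
force: [-2.4, 11.1, 3.4]
opening: 0.459
```

```bash
python3 -c "
from h import *
goal([.5381+.07*.2079,-.0328-.07*.978,.069],12)"
```

```text
t 16.725 pos [ 0.5527 -0.1011  0.0693] yawz 12.12 open 0.459 F [-2.4 11.1  3.4]
d tool [ 0.0003 -0.0001 -0.0001] rot [ 0.12 -0.1  -0.61] j [ 17.  37. -16. 119.  19.  27.  -0.]
```

The end stop is reached: 70 mm of travel and the force has risen to 11 N. I'll hold with a small outward push for step 3, then look.

>>> drive_tool:
  increments:
    - {"travel": [0,-0.003,0],"delta_rot": [0,0,0],"gripper": 0}
    - {"travel": [0,-0.003,0],"delta_rot": [0,0,0],"gripper": 0}
    - {"travel": [0,-0.003,0],"delta_rot": [0,0,0],"gripper": 0}

```text
time: 17.1
eef_pos: [0.5526, -0.1009, 0.0693]
tcp_rot: [[-0.007, -0.212, 0.977], [0.02, 0.977, 0.212], [-1.0, 0.021, -0.003]]
force: [-2.4, 10.7, 4.7]
opening: 0.458
```

```bash
python3 -c "
from h import *
goal([.5381+.07*.2079,-.0328-.07*.978,.069],12)
for n in('wrist','side','top'):
  im=vision.capture(n);cv2.imwrite('pics/%s20.png'%n,im[:,:,::-1])
goal([.5381+.07*.2079,-.0328-.07*.978,.069],12)
"
```

```text
t 17.1 pos [ 0.5526 -0.1009  0.0693] yawz 12.25 open 0.458 F [-2.4 10.7  4.7]
d tool [ 0.0003 -0.0004 -0.    ] rot [ 0.25 -0.15 -1.23] j [ 18.  37. -16. 118.  19.  28.   0.]
t 17.25 pos [ 0.5526 -0.1009  0.0693] yawz 12.24 open 0.463 F [-2.3  9.5  3.5]
d tool [ 0.0003 -0.0004 -0.    ] rot [ 0.24 -0.15 -1.23] j [ 18.  37. -16. 118.  19.  28.   0.]
```

View pics/wrist20.png

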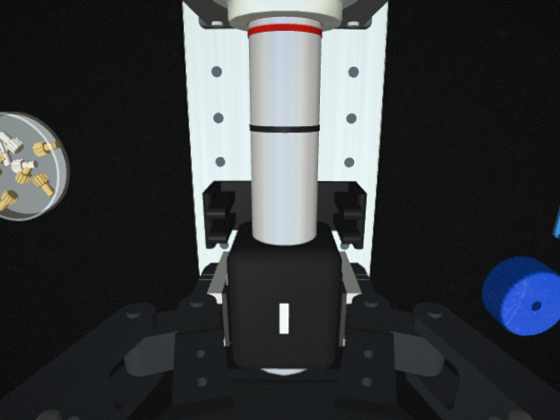

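View pics/side20.png

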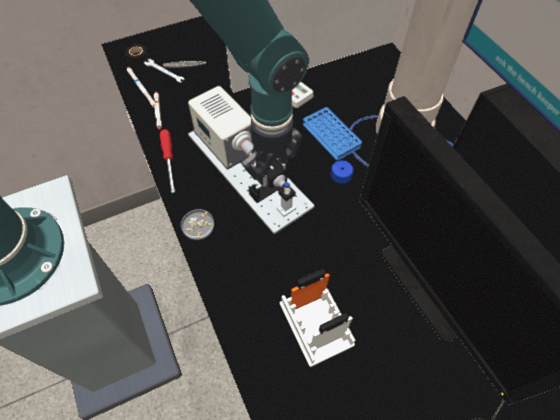

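View pics/top20.png

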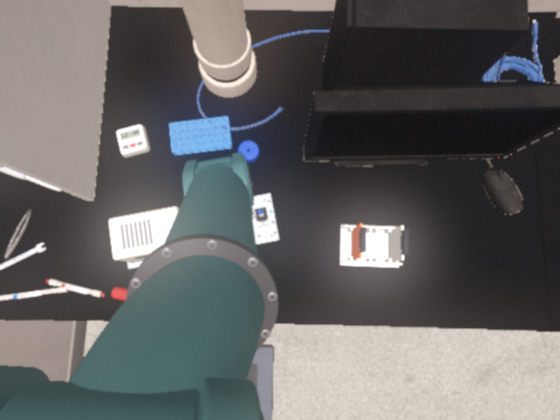

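The black (first stop) and red (second stop) rings are both out, the vial stands at (262,213) in the top view, and the plates and loose items are in place. The pose and a 10 N push are stable. Handing in.

```bash
python3 -c "
from station import hand_in
print(hand_in())"
```

```text
the job is handed in; nothing more can be done
None
```

The job is handed in at about 17 s. The gripper is still holding the probe at its second stop with the button pressed. `hand_in` gives no verdict, so what follows rests on my own checks.

- **Orange plate:** I lifted it straight up out of the holder and lowered it into rack slot 0 until it touched the floor at the predicted height. There was one brief contact of about 25 N. After release it stood upright and clear of the fingers, and the later side and top pictures still show it there. I did not measure its final distance from the slot's middle.
- **Probe:** I gripped the head centred to within about 1 mm. The opening was about 39–40 mm, the width of the bare head, so the button should be fully in, but I could not read the button directly. I pulled it out about 70 mm to the hard stop. The force rose from 5 N to about 10 N there, and the wrist picture shows both the black and the red ring.
- **Left alone:** In the last pictures the vial is standing, and the white plate, dish and cap are where they started.

The only thing slightly off was the tool, which tilted about 1.2° while pushing on the stop. It was not changing when I handed in.

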